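Lock a power module into a repair fixture with a sprung gate

TASK

Push the power module along the fixture's bed until it is fully home against the back stop, leaving the gate up. Then press the sprung gate right down, keep it down, and slide its bolt fully out under the keeper so that the gate stays shut by itself; leave the module home, let go of everything and leave the spool, bottle and screwdriver where they are.

Things in the scene. Friction and masses are not known exactly. Their poses are not given: they have to be found in the camera images.
- fixture: Fixed aluminium fixture. Origin: bench level under the bed's centre; x from open mouth to back stop (away from robot, turned up to 0.35 rad), y to the keeper, z up. Plate 250x200x15 mm (x -140..110, y -85..115), bed at z 15 mm. Black guide rails 14 mm high, inner faces y +-49 mm, flared at the mouth, x -118..64. Back stop face x 60 mm, 18 mm high. Gate hinge axis along y at x 95, z 43 mm.
- keeper_under (a point): Middle of the underside of the keeper's bar: a fixed steel bridge on the fixture's +y side, at fixture x -56, y 93, z 63 mm. Bar 40 (x) x 26 (y) x 8 mm on two legs 6 mm thick at x -73 and -39 mm. The bolt's nose must go under it. With the gate up the nose meets the bridge from above and cannot get under.
- gate (a joint): Gate angle, rad: 0 = fully down (level, hard stop), 1.1 = open, its rest. A torsion spring opens it: 0.33 N m when open, rising evenly to 0.94 N m down (about 6 N at the cross bar); let go unlatched, it flies open. Held by the bolt it rests near 0.03. Dark steel frame: side arms 13 mm wide at y +-62.5 mm from the hinge towards the robot, joined by a cross bar.
- gate_bar (a point): Middle of the top face of the gate's cross bar, 151 mm from the hinge axis, moves with the gate. Bar 32 (x) x 138 (y) x 6 mm; gate down: fixture x -72..-40, top at z 46 mm. Top free to press from y -69 mm to the paddle. A lip (y +-30 mm, 6 mm thick) hangs 14 mm below its free edge, at x -72..-66 when down, just in front of a module that is home; it lands on one that is not.
- bolt (a joint): Slide of the bolt along the cross bar, m: 0 = withdrawn, 0.032 = fully out under the keeper; grows towards fixture +y. Friction about 1.2 N, stays where left. Steel rod of 10 mm diameter along y, its axis 8 mm above the bar's top; nose at y 72 mm at 0, 104 mm at 0.032. With the gate fully down the rod's top is at z 59 mm, 4 mm under the keeper bar.
- bolt_paddle (a point): Centre of the bolt's upright steel paddle (moves with bolt and gate): 26 (x) x 8 (y) x 32 mm high, standing from 2 mm above the bar's top, so this point is 18 mm above it, at fixture y 18 mm with the bolt at 0; the rod is on its +y side. Push its -y face towards +y to shoot the bolt.
- module_center (a point): Centre (half-way up) of the loose power module: black tray with green board and aluminium fins, 120 (x) x 90 (y) x 21 mm high, 0.2 to 0.4 kg, plain tray wall 14 mm high. It lies on the bed between the rails, 25 to 50 mm short of home, x along the fixture's x. Home: far end touching the back stop, centre at fixture x 0, near face at x -60 mm.
- spool: Bystander: solder spool standing on the bench, 60 mm diameter, 46 mm high; origin at the centre of its underside.
- bottle: Bystander: small amber bottle, 48 mm diameter, 100 mm high; origin at the centre of its underside.
- driver: Bystander: screwdriver about 170 mm long lying on the bench; origin at its underside.
Things that resemble listed ones, but are neither listed nor needed, are in the scene too. Leave any purple or turquoise look-alike of the part that bears module_center alone.

How it is judged (in metres and radians):
On the way, in this order (a step that is already met when the one before it is completed fails the run):
1. the module is home (within 4 mm of the back stop) while the gate is still up (over 0.5 rad) (x of module_center in the frame of fixture above -0.004 m and value of joint gate above 0.5 rad), for 0.2 s.
2. the gate is pressed down (under 0.06 rad) with the bolt still withdrawn (under 12 mm) (value of joint gate below 0.06 rad and value of joint bolt below 0.012 m), for 0.05 s.
At the end, for the whole second after the job is handed in: The gate stays down (under 0.06 rad) held by its bolt, which is out by more than 22 of its 32 mm; the module lies flat on the bed, at rest, within 5 mm of the back stop; nothing is touched (value of joint gate below 0.06 rad and value of joint bolt above 0.022 m and x of module_center in the frame of fixture above -0.005 m and z of module_center in the frame of fixture below 0.03 m and linear speed of module below 0.02 m/s).
It fails at once if the spool, bottle or screwdriver is moved by more than 25 mm (distance of any of spool, bottle, driver from where it was at the start of the episode above 0.025 m).
It also fails if it takes over 51 s, if anything falls off the work surface, if the arm or the gripper's body presses on something with over 40 N, if the wrist force passes 120 N, or if a joint passes its speed limit or range.

ROBOT

A 6-joint arm with a two-finger parallel gripper is mounted at the origin on the work surface. World frame = base frame: x ahead of the robot, y to its left, z up, the work surface at z = 0. Lengths are in mm, angles in rad, forces in N, time in s.
With the tool pointing down it reaches from about 350 to 975 mm from the base axis. Payload 4.9 kg.
Tool frame: the origin (TCP) lies midway between the tips of the shut fingers; the grasp point (between the pads) lies 19 mm behind it; z points along the fingers, y is the direction in which the jaws open and shut (so a half turn about z gives the same grasp; the last joint's range is limited). The gripper opens to 85 mm and grips with 20 to 120 N. Pads are 22 mm wide; open, the fingers measure 114 mm over their backs; the gripper's body (76 mm by 85 mm) begins 54 mm behind the grasp point. The pads swing forward as they close: fully open they stand 13 mm farther back than shut.
Start: joints at [-1.391, 0.053, 1.613, -0, 1.476, -0.119], TCP at [183.978, -597.288, 196.304] pointing down, gripper open.
Joint ranges: [-3.01, 3.01], [-1.01, 2.22], [0.06, 2.58], [-1.02, 4.17], [0.09, 2.62], [-3.14, 3.14]. Speed limits (rad/s): [2.57, 2.57, 3.14, 3.14, 3.14, 3.14].

INTERFACE

Orientations are given as a unit quaternion [w, x, y, z].
In Python, from rig import get_obs, get_image, get_calibration, close_job gives the robot as it stands.
- The arm moves only by the shell command python3 -m jog 'ROWS' [FORCE]. ROWS is JSON, a list of rows, each a list of 7 numbers: the shift along the tool's x, y, z in cm, then the turn, a rotation vector about the tool's x, y, z in rad, then the opening in per cent of the stroke, from 0 (shut) to 100 (fully open). A call has 1 to 8 rows; each row shifts and turns the pose as measured when the row begins, along the tool's axes as they then stand; what a row does not reach is not made up. A row lasts 1/10 s, in which the tool goes at most 50 mm and 8.59 degrees, less where a joint would pass 70% of its speed; a pose out of reach is approached as far as the arm can. A call is refused whole if a number of a shift passes 5 or a number of a turn 0.15, either way. A call with a gripper value outside its range is refused whole. The fingers move at their own pace and stop on an object; FORCE is the grip in N (left out, the last holds). Time passes only in rows, so rows that do not move let the fingers close. It gives the time, the measured TCP pose, the force and the opening at its end, in the units of the state.
- get_obs(): the state, without advancing time (a new reading comes with each control period).
- get_image(name): name is "scene" or "top" or "wrist"; returns the picture (480x640x3 uint8, red, green, blue); there is no depth.
- get_calibration(name): a dict with "K" (3x3 intrinsics, pixels), "k1" (the pictures are not rectified: a ray, as slopes to the right and down, at radius r is drawn at 1 + k1 r^2 times it, then the intrinsics apply), "pose" (4x4, takes a point from camera to world coordinates). Camera axes: x right, y up, looking along -z (the intrinsics and any distortion apply to the point x, -y, -z); pixel columns grow to the right and rows downward; lengths in mm; the calibration is good to about 2 mm. A picture is of the moment at which its call begins: read the wrist's pose just before it. get_calibration takes no time and is no camera call; for the wrist camera it gives the pose at the moment of the call.
- close_job(): hands the job in, once; it reports no verdict.
The state is a dict: "time_s": time; "qpos": joint angles; "qvel": joint speeds; "effort": joint torques, N m; "position": TCP position; "orientation": TCP orientation; "force": force on the tool from outside, world axes, zero at the start; "torque": the same for the moment, N m; "gripper_width": finger opening in mm.
Only numpy, scipy, OpenCV 4.12 (cv2) and the standard library are available. Lean on these libraries where they do the work, as an engineer would, in place of code of your own. Each camera call takes 0.05 s, during which the arm holds its last target.

## Working session

There is one attempt and no reset: what is moved stays moved. The work goes in short steps, Python scripts to look and compute and a shell command to move; the robot and the scene stay as the last step left them, time stands still between calls to the robot, and variables do not carry over. Pictures are saved under pics/ and viewed, and the job is handed in when it is done.

```bash
mkdir -p pics; ls; python3 - <<'E'
from rig import *
import cv2
for n in("scene","top","wrist"):
    c=get_calibration(n); print(n,c["K"],c["k1"],c["pose"])
    cv2.imwrite(f"pics/{n}0.png",get_image(n)[:,:,::-1])
print(get_obs())
E
```

```text
pics
scene [[556.1920875    0.         323.36634465]
 [  0.         556.1920875  237.71636483]
 [  0.           0.           1.        ]] -0.037654551468450696 [[-5.47452577e-01 -6.36928349e-01  5.42787209e-01  1.20159825e+03]
 [ 8.36833076e-01 -4.18583319e-01  3.52843320e-01  3.67695712e+02]
 [ 2.46575801e-03  6.47387274e-01  7.62157226e-01  8.65043341e+02]
 [ 0.00000000e+00  0.00000000e+00  0.00000000e+00  1.00000000e+00]]
top [[580.61152576   0.         319.52548175]
 [  0.         580.61152576 238.83908291]
 [  0.           0.           1.        ]] -0.05787860266652792 [[-1.11835094e-02  9.98644497e-01 -5.08340202e-02  5.52240968e+02]
 [-9.99478872e-01 -9.62445079e-03  3.08115816e-02  2.24984793e+01]
 [ 3.02805669e-02  5.11521108e-02  9.98231711e-01  1.30206463e+03]
 [ 0.00000000e+00  0.00000000e+00  0.00000000e+00  1.00000000e+00]]
wrist [[338.83323633   0.         320.20545936]
 [  0.         338.83323633 238.62552865]
 [  0.           0.           1.        ]] -0.06057026536605584 [[ 2.94719222e-01  9.12525795e-01  2.83614620e-01  2.56331689e+02]
 [-9.55582646e-01  2.81918876
[... 154 characters left out ...]
  1.00000000e+00]]
{'time_s': 0.15, 'qpos': array([-1.39097188e+00,  5.32405738e-02,  1.61395429e+00, -7.23399247e-06,
        1.47600744e+00, -1.19016123e-01]), 'qvel': array([ 0.00140943, -0.00134432, -0.00285986,  0.00042488, -0.00172221,
        0.00130423]), 'effort': array([ 6.91482728e-04, -3.94240451e+01, -3.70722127e+01, -9.79021229e-05,
        4.69186110e-03,  1.58685054e-05]), 'position': array([ 183.90009361, -596.77327012,  195.33808105]), 'orientation': array([-8.04341411e-04,  9.88857172e-01,  1.48865195e-01, -2.80650118e-05]), 'force': array([-0.53889754, -0.13959416,  0.18027993]), 'torque': array([ 0.00413381,  0.02031733, -0.01822861]), 'gripper_width': 85.05185993532858}
```

View pics/scene0.png

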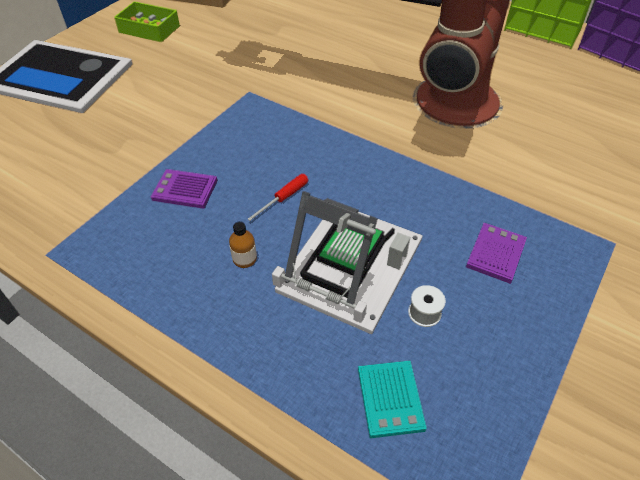

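View pics/top0.png

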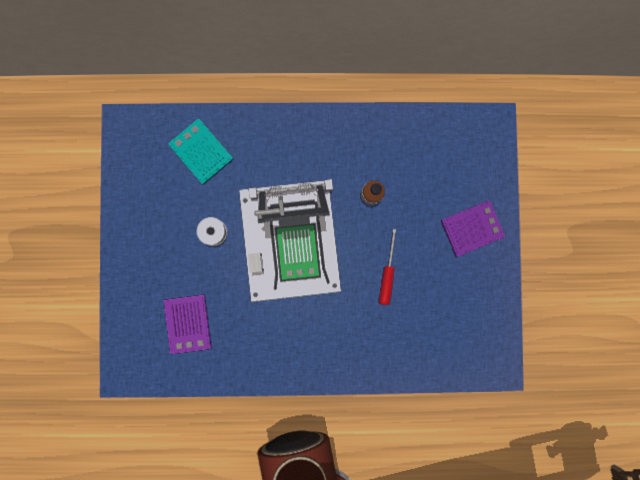

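The module is the green-board item inside the fixture (top ≈ (298,252)). The purple ones (187,323) and (472,228) and the turquoise one (200,150) are look-alikes to leave alone. I'll confirm it in an enlarged crop.

```bash
python3 - <<'E'
import cv2
a=cv2.imread("pics/top0.png")[170:310,230:350]
cv2.imwrite("pics/topc.png",cv2.resize(a,None,fx=4.2,fy=4.2,interpolation=cv2.INTER_CUBIC))
a=cv2.imread("pics/scene0.png")[180:340,260:440]
cv2.imwrite("pics/scenec.png",cv2.resize(a,None,fx=3.7,fy=3.7,interpolation=cv2.INTER_CUBIC))
E
```

```text
(no output)
```

View pics/topc.png

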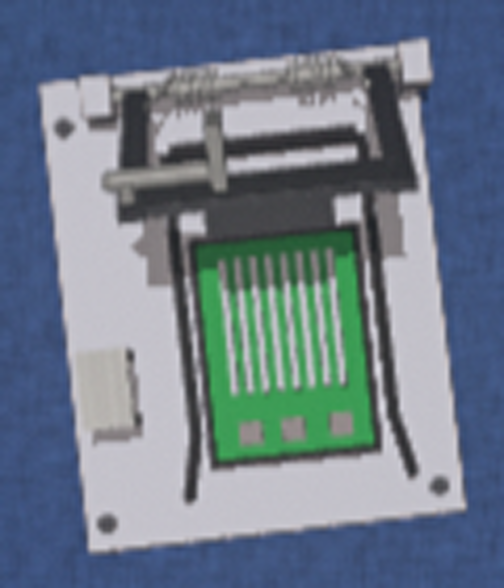

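View pics/scenec.png

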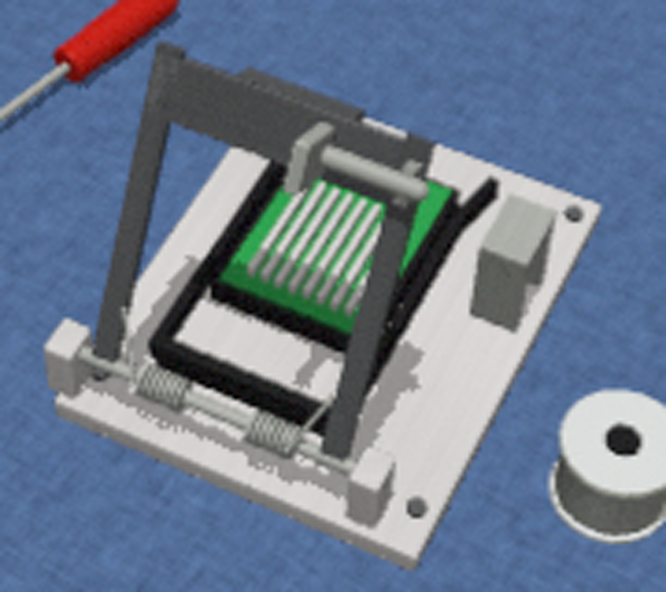

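The crop confirms it: green board and fins between the black rails, gate up, keeper at the left of the top view. The plate corners in the top crop are (41,88), (90,552) and (466,510). Next I'll fit the fixture pose.

```bash
cat > h.py <<'E'
import numpy as np
from rig import *
def ray(n,u,v,c=None):
    c=c or get_calibration(n);K=np.array(c["K"]);P=np.array(c["pose"])
    x=(u-K[0,2])/K[0,0];y=(v-K[1,2])/K[1,1]
    rd=np.hypot(x,y);r=rd
    for _ in range(20): r=rd/(1+c["k1"]*r*r)
    s=r/rd if rd else 1
    return P[:3,3],P[:3,:3]@np.array([x*s,-y*s,-1])
def onz(n,u,v,z,c=None):
    o,d=ray(n,u,v,c);return o+d*(z-o[2])/d[2]
def proj(n,p,c=None):
    c=c or get_calibration(n);K=np.array(c["K"]);P=np.array(c["pose"])
    q=P[:3,:3].T@(np.array(p)-P[:3,3]);x=q[0]/-q[2];y=-q[1]/-q[2]
    f=1+c["k1"]*(x*x+y*y);return np.array([K[0,0]*x*f+K[0,2],K[1,1]*y*f+K[1,2]])
E
python3 - <<'E'
from h import *
from scipy.optimize import least_squares
T=lambda u,v:(230+u/4.2,170+v/4.2); S=lambda u,v:(260+u/3.7,180+v/3.7)
f=lambda p,a:np.array([p[0]+np.cos(p[2])*a[0]-np.sin(p[2])*a[1],p[1]+np.sin(p[2])*a[0]+np.cos(p[2])*a[1],a[2]])
top=[((110,115,15),T(41,88)),((-140,115,15),T(90,552)),((-140,-85,15),T(466,510))]
sc=[((110,115,15),S(417,558)),((-140,115,15),S(602,206))]
for name,L in (("top",[("top",)+x for x in top]),("both",[("top",)+x for x in top]+[("scene",)+x for x in sc])):
    cs={n:get_calibration(n) for n in("top","scene")}
    r=least_squares(lambda p:np.concatenate([proj(n,f(p,a),cs[n])-u for n,a,u in L]),[550,50,0.1])
    print(name,r.x,r.fun.round(1))
p=r.x
# module near face top edge corners z=15+14..21
for u,v in((213,466),(379,448)):
    w=onz("top",*T(u,v),31);R=np.array([[np.cos(p[2]),np.sin(p[2])],[-np.sin(p[2]),np.cos(p[2])]])
    print("mod near",w,R@(w[:2]-p[:2]))
E
```

```text
top [6.30642841e+02 3.43875024e+01 1.01808785e-01] [-0.4 -1.  -0.   0.7  0.5  0.3]
both [6.31024925e+02 3.64081416e+01 1.05035091e-01] [-1.5 -1.  -0.7  0.6 -0.3  0.  -1.  -0.5 -0.6 -1.1]
mod near [525.78936442  69.00659669  31.        ] [-101.237906     43.45191495]
mod near [534.14491723 -17.36651981  31.        ] [-101.98393765  -43.32120273]
```

```bash
cat >> h.py <<'E'
from scipy.spatial.transform import Rotation as Ro
FX=np.array([631,35.5]);FY=0.103
def f2w(x,y,z):
    c,s=np.cos(FY),np.sin(FY);return np.array([FX[0]+c*x-s*y,FX[1]+s*x+c*y,z])
def w2f(p):
    c,s=np.cos(FY),np.sin(FY);d=np.array(p[:2])-FX;return np.array([c*d[0]+s*d[1],-s*d[0]+c*d[1],p[2]])
def pose():
    o=get_obs();q=o["orientation"];return o,Ro.from_quat([q[1],q[2],q[3],q[0]])
YT=FY+np.pi/2
def RT(yaw=YT): return Ro.from_matrix(np.array([[np.cos(yaw),np.sin(yaw),0],[np.sin(yaw),-np.cos(yaw),0],[0,0,-1]]))
def plan(x,y,z,step=40,rs=.14,n=8):
    o,R=pose();p=np.array(o["position"]);t=f2w(x,y,z);G=RT()
    for i in range(n):
        d=t-p;L=np.linalg.norm(d);d=d*min(1,step/max(L,1e-9))
        rv=(R.inv()*G).as_rotvec();a=np.linalg.norm(rv);rv=rv*min(1,rs/max(a,1e-9))
        print((R.inv().apply(d)/10).round(2).tolist(),rv.round(3).tolist())
        p=p+d;R=R*Ro.from_rotvec(rv)
        if L<step and a<rs:break
def st():
    o,R=pose();print("t",o["time_s"],"fix",w2f(o["position"]).round(1),"F",o["force"].round(1),"w",round(o["gripper_width"],1),"roterr",(R.inv()*RT()).as_rotvec().round(3),"q",o["qpos"].round(2))
E
python3 -c "
from h import *
st();plan(-140,0,150,45,n=16)"
```

```text
t 0.15 fix [-509.7 -583.   195.3] F [-0.5 -0.1  0.2] w 85.1 roterr [-1.000e-03 -1.000e-03 -1.375e+00] q [-1.39  0.05  1.61 -0.    1.48 -0.12]
[3.1, -3.25, 0.3] [-0.0, -0.0, -0.14]
[3.52, -2.79, 0.3] [-0.0, -0.0, -0.14]
[3.87, -2.27, 0.3] [-0.0, -0.0, -0.14]
[4.15, -1.71, 0.3] [-0.0, -0.0, -0.14]
[4.35, -1.11, 0.3] [-0.0, -0.0, -0.14]
[4.46, -0.49, 0.3] [-0.0, -0.0, -0.14]
[4.49, 0.14, 0.3] [-0.0, -0.0, -0.14]
[4.43, 0.76, 0.3] [-0.0, -0.0, -0.14]
[4.28, 1.37, 0.3] [-0.0, -0.0, -0.14]
[4.04, 1.95, 0.3] [-0.0, -0.0, -0.115]
[3.79, 2.41, 0.29] [0.0, -0.0, 0.0]
[3.79, 2.41, 0.29] [0.0, 0.0, 0.0]
[3.79, 2.41, 0.29] [-0.0, -0.0, 0.0]
[3.79, 2.41, 0.29] [0.0, 0.0, 0.0]
[3.79, 2.41, 0.29] [-0.0, 0.0, 0.0]
[1.42, 0.9, 0.11] [0.0, -0.0, 0.0]
```

```bash
python3 -m jog '[[3.1,-3.2,0.3,0,0,-0.14,0],[3.5,-2.8,0.3,0,0,-0.14,0],[3.9,-2.3,0.3,0,0,-0.14,0],[4.1,-1.7,0.3,0,0,-0.14,0],[4.3,-1.1,0.3,0,0,-0.14,0],[4.5,-0.5,0.3,0,0,-0.14,0],[4.5,0.1,0.3,0,0,-0.14,0],[4.4,0.8,0.3,0,0,-0.14,0]]'; python3 -c "
from h import *
st();plan(-140,0,150,45,n=16)"
```

```text
time_s: 0.95
position: [339.7, -264.9, 167.5]
orientation: [-0.002, 0.747, 0.664, 0.001]
force: [1.4, 0.0, -0.3]
gripper_width: 0.0
t 0.95 fix [-320.6 -268.8  167.5] F [ 1.4  0.  -0.3] w 0.0 roterr [-0.001 -0.005 -0.22 ] q [-0.84 -0.42  2.07  0.    1.49 -0.72]
[4.19, 1.63, 0.26] [-0.001, -0.003, -0.14]
[3.92, 2.2, 0.25] [-0.0, -0.002, -0.08]
[3.73, 2.51, 0.24] [0.0, 0.0, 0.0]
[3.73, 2.51, 0.24] [-0.0, 0.0, 0.0]
[3.73, 2.51, 0.24] [0.0, 0.0, 0.0]
[3.73, 2.51, 0.24] [0.0, 0.0, 0.0]
[3.73, 2.51, 0.24] [0.0, 0.0, 0.0]
[0.78, 0.52, 0.05] [0.0, 0.0, 0.0]
```

```bash
python3 -m jog '[[4.2,1.6,0.3,0,0,-0.14,0],[3.9,2.2,0.3,0,0,-0.08,0],[3.7,2.5,0.2,0,0,0,0],[3.7,2.5,0.2,0,0,0,0],[3.7,2.5,0.2,0,0,0,0],[3.7,2.5,0.2,0,0,0,0],[3.7,2.5,0.2,0,0,0,0],[0.8,0.5,0,0,0,0,0]]'; python3 -c "
from h import *
st();plan(-140,0,60,45,n=16)"
```

```text
time_s: 1.75
position: [491.7, 38.0, 150.6]
orientation: [-0.001, 0.664, 0.748, 0.002]
force: [0.1, -1.2, -0.6]
gripper_width: -0.1
t 1.75 fix [-138.4   16.8  150.6] F [ 0.1 -1.2 -0.6] w -0.1 roterr [ 0.002 -0.004  0.016] q [-0.08 -0.24  1.96  0.    1.42 -0.2 ]
[-0.84, -0.1, 4.42] [0.002, -0.004, 0.016]
[-0.82, -0.08, 4.42] [-0.0, 0.0, 0.0]
[-0.04, -0.0, 0.22] [0.0, 0.0, 0.0]
```

```bash
python3 -m jog '[[-0.9,-0.2,4.4,0,0,0.016,0],[-0.8,0,4.4,0,0,0,0],[0,0,0,0,0,0,0]]'; python3 - <<'E'
from h import *
import cv2
st()
for n in("scene","wrist"):
    im=get_image(n)[:,:,::-1]
    if n=="scene":
        im=cv2.resize(im[150:350,240:460],None,fx=2.9,fy=2.9,interpolation=cv2.INTER_CUBIC)
    cv2.imwrite(f"pics/{n}1.png",im)
E
```

```text
time_s: 2.05
position: [493.6, 22.8, 62.2]
orientation: [0.001, 0.668, 0.744, 0.003]
force: [-0.9, 1.0, -0.5]
gripper_width: -0.5
t 2.05 fix [-138.     1.5   62.2] F [-0.9  1.  -0.5] w -0.5 roterr [ 0.005 -0.003  0.005] q [-0.11 -0.15  2.04  0.    1.25 -0.22]
```

View pics/scene1.png

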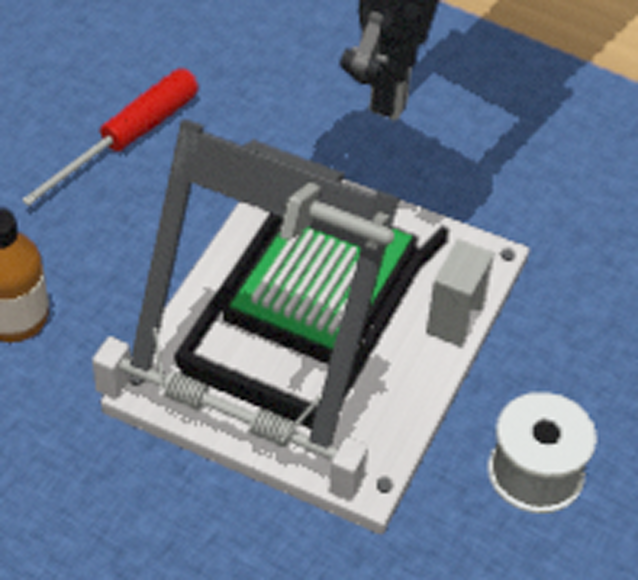

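View pics/wrist1.png

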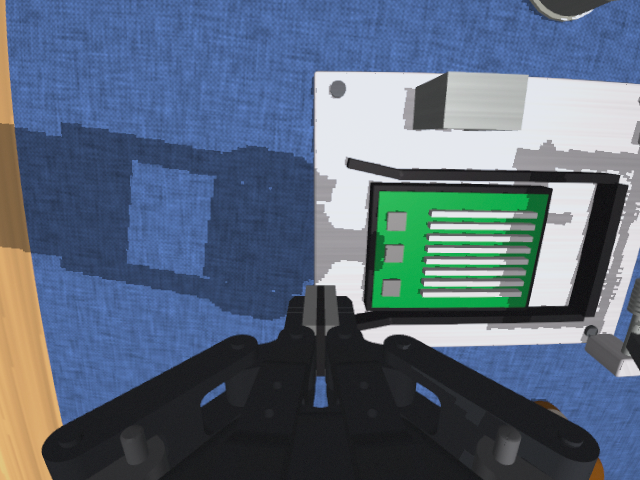

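Wrist view: fingertips at (321,290), module near edge from (372,183) to (366,308), plate corner (316,72). I'll use these to check the fixture fit.

```bash
python3 - <<'E'
from h import *
for u,v,z in((316,72,15),(338,89,15),(372,183,36),(366,310,36),(348,162,29)):
    print(w2f(onz("wrist",u,v,z)).round(1))
print(proj("wrist",f2w(-140,115,15)))
plan(-138,0,23,40)
E
```

```text
[-136.1  114.5   15. ]
[-122.1  104.5   15. ]
[-101.3   47.8   36. ]
[-101.1  -40.4   36. ]
[-115.9   59.9   29. ]
[309.76071465  71.09997216]
[-0.09, -0.43, 3.98] [0.015, -0.001, 0.005]
[-0.01, -0.05, 0.53] [0.0, -0.0, -0.0]
```

```bash
python3 -m jog '[[0,-0.2,2.5,0,0,0,0],[0,0,1.1,0,0,0,0],[0,0,0.2,0,0,0,0],[0,0,0,0,0,0,0]]'; python3 -c "
from h import *
st()"
```

```text
time_s: 2.55
position: [503.9, 21.2, 39.7]
orientation: [0.011, 0.669, 0.743, 0.011]
force: [0.3, 0.3, 0.1]
gripper_width: 0.2
t 2.55 fix [-127.9   -1.1   39.7] F [0.3 0.3 0.1] w 0.2 roterr [0.031 0.002 0.003] q [-0.11 -0.11  2.05  0.    1.17 -0.22]
```

```bash
python3 -m jog '[[0.1,-1,0.8,0.03,0,0,0],[0,0,0,0,0,0,0]]'; python3 -c "
from h import *
st();plan(-135,0,22,40)"
```

```text
time_s: 2.75
position: [495.4, 20.9, 33.8]
orientation: [0.002, 0.669, 0.744, -0.0]
force: [0.6, -1.0, 0.3]
gripper_width: 0.0
t 2.75 fix [-136.4   -0.6   33.8] F [ 0.6 -1.   0.3] w 0.0 roterr [0.003 0.003 0.003] q [-0.11 -0.1   2.05 -0.    1.19 -0.21]
[0.06, 0.14, 1.18] [0.003, 0.003, 0.003]
```

```bash
python3 -m jog '[[0,0,0.7,0,0,0,0],[0,0,0.5,0,0,0,0]]'; python3 -c "
from h import *
st()"; python3 -m jog '[[0,0,0,0,0,0,0]]'; python3 -c "
from h import *
st();plan(-135,0,22,40)"
```

```text
time_s: 2.95
position: [496.8, 20.8, 22.8]
orientation: [0.003, 0.669, 0.744, 0.001]
force: [-0.5, -0.7, 0.4]
gripper_width: -0.6
t 2.95 fix [-135.    -0.8   22.8] F [-0.5 -0.7  0.4] w -0.6 roterr [0.006 0.004 0.003] q [-0.11 -0.08  2.05 -0.    1.16 -0.21]
time_s: 3.05
position: [496.2, 20.9, 21.9]
orientation: [0.003, 0.669, 0.744, 0.0]
force: [-0.3, -0.4, 0.3]
gripper_width: 0.4
t 3.05 fix [-135.6   -0.7   21.9] F [-0.3 -0.4  0.3] w 0.4 roterr [0.004 0.003 0.003] q [-0.11 -0.08  2.05 -0.    1.16 -0.21]
[0.07, 0.06, -0.01] [0.004, 0.003, 0.003]
```

```bash
python3 -m jog '[[0.1,1,0,0,0,0,0],[0,0.8,0,0,0,0,0],[0,0.6,0,0,0,0,0]]';python3 -c "
from h import *
st()"; python3 -m jog '[[0,0.6,0,0,0,0,0],[0,0.6,0,0,0,0,0],[0,0.6,0,0,0,0,0]]'; python3 -c "
from h import *
st()"
```

```text
time_s: 3.35
position: [521.2, 24.7, 21.5]
orientation: [0.003, 0.669, 0.743, 0.0]
force: [-0.8, 0.3, 0.1]
gripper_width: -0.0
t 3.35 fix [-110.3    0.6   21.5] F [-0.8  0.3  0.1] w -0.0 roterr [0.004 0.003 0.003] q [-0.09 -0.02  1.99 -0.    1.16 -0.2 ]
time_s: 3.65
position: [541.7, 26.8, 21.9]
orientation: [0.003, 0.669, 0.744, 0.001]
force: [-0.1, 0.4, -0.7]
gripper_width: -0.1
t 3.65 fix [-89.7   0.6  21.9] F [-0.1  0.4 -0.7] w -0.1 roterr [0.005 0.003 0.003] q [-0.09  0.03  1.95 -0.    1.16 -0.19]
```

```bash
python3 - <<'E'
from h import *
import cv2
st()
im=get_image("wrist")[:,:,::-1]
cv2.imwrite(f"pics/wrist2.png",im)
E
```

```text
t 3.65 fix [-89.7   0.6  21.9] F [-0.1  0.4 -0.7] w -0.1 roterr [0.005 0.003 0.003] q [-0.09  0.03  1.95 -0.    1.16 -0.19]
```

View pics/wrist2.png

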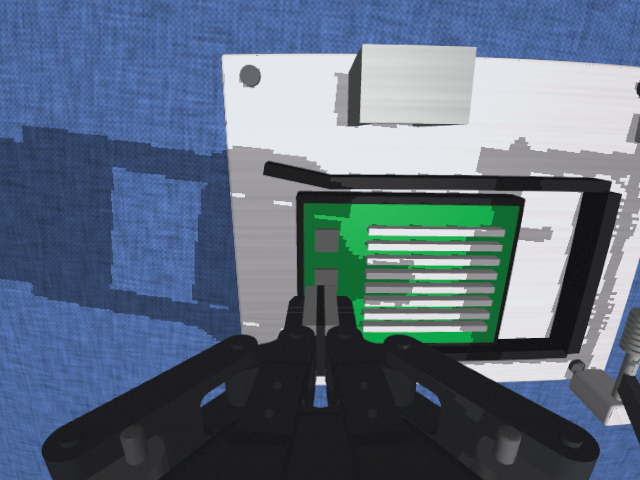

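```bash
python3 - <<'E'
from h import *
import cv2
o,R=pose()
print("tcp px",proj("wrist",o["position"]))
for u,v,z in((298,195,36),(303,205,36),(297,300,36),(522,200,36),(582,195,29),(610,185,29),(223,55,15)):
    print(u,v,w2f(onz("wrist",u,v,z)).round(1))
im=cv2.imread("pics/wrist2.png")[180:380,220:420]
cv2.imwrite("pics/w2c.png",cv2.resize(im,None,fx=3,fy=3,interpolation=cv2.INTER_CUBIC))
im=get_image("scene")[:,:,::-1]
cv2.imwrite("pics/s2c.png",cv2.resize(im[150:350,240:460],None,fx=2.9,fy=2.9,interpolation=cv2.INTER_CUBIC))
E
```

```text
tcp px [320.08695378 273.41343972]
298 195 [-99.7  47.7  36. ]
303 205 [-97.3  42.7  36. ]
297 300 [-101.2   -9.2   36. ]
522 200 [12.3 45.9 36. ]
582 195 [49.9 47.7 29. ]
610 185 [65.  53.3 29. ]
223 55 [-137.3  114.4   15. ]
```

View pics/w2c.png

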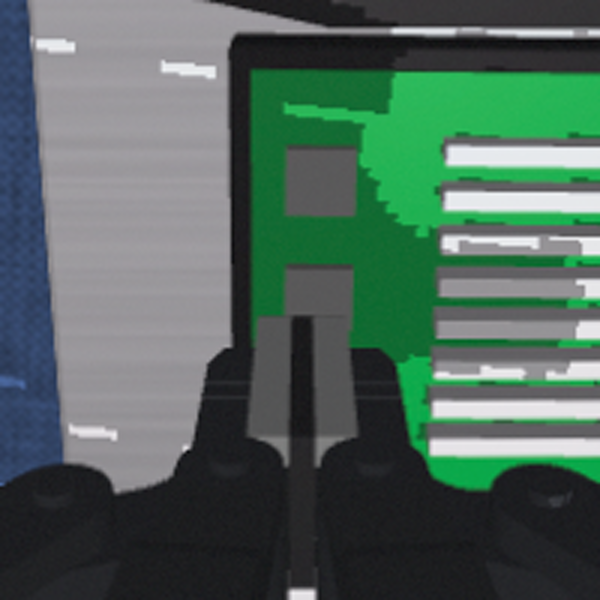

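View pics/s2c.png

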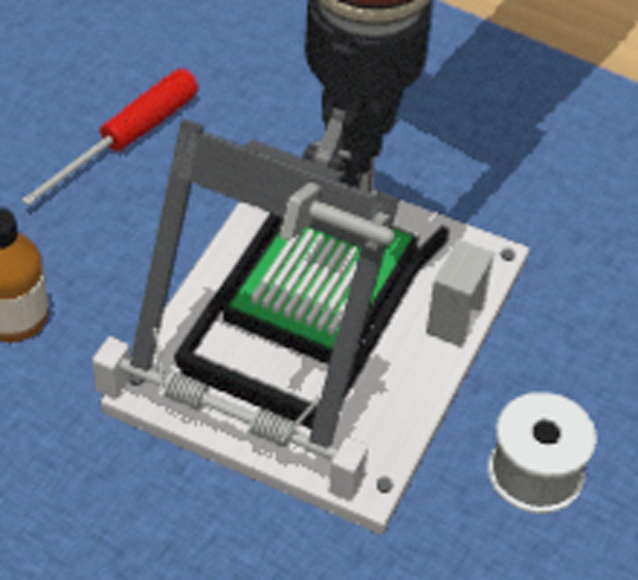

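```bash
python3 - <<'E'
from h import *
for z in (62.2,70,75,80,85,90): print(z,proj("scene",[493.6,22.8,z]).round(1))
o,R=pose();p=o["position"]
for dx in(-11,0,11):
  for dz in (0,10,15,20,30): print(dx,dz,proj("wrist",p+R.apply([dx,0,-dz])).round(1), proj("wrist",p+R.apply([dx,14,-dz])).round(1))
E
```

```text
62.2 [371.6 200.1]
70 [371.9 197.4]
75 [372.  195.7]
80 [372.2 193.9]
85 [372.4 192.1]
90 [372.6 190.3]
-11 0 [320.1 291. ] [344.3 291. ]
-11 10 [320.1 299.1] [345.6 299.1]
-11 15 [320.1 303.4] [346.2 303.4]
-11 20 [320.1 308. ] [346.9 308. ]
-11 30 [320.1 318. ] [348.4 317.9]
0 0 [320.1 273.4] [344.8 273.4]
0 10 [320.1 280.7] [346.1 280.7]
0 15 [320.1 284.7] [346.7 284.7]
0 20 [320.1 288.9] [347.5 288.8]
0 30 [320.1 297.9] [349.1 297.9]
11 0 [320.1 255.2] [345.2 255.2]
11 10 [320.1 261.7] [346.5 261.7]
11 15 [320.1 265.2] [347.3 265.2]
11 20 [320.1 268.9] [348.  268.9]
11 30 [320.1 277. ] [349.7 277. ]
```

The module hasn't moved (near edge still at x ≈ -101). The fingertips are over the board: both cameras put the visible tips 15–28 mm above the reported TCP. I'll back off and find the real tip height by touching down lightly.

```bash
python3 -m jog '[[0,-2.4,-0.3,0,0,0,0],[0,-2.2,0,0,0,0,0],[0,0,0.4,0,0,0,0],[0,0,0.3,0,0,0,0]]'; python3 -c "
from h import *
st()"
```

```text
time_s: 4.15
position: [496.2, 21.7, 18.1]
orientation: [0.004, 0.669, 0.744, 0.001]
force: [0.3, -0.0, 0.1]
gripper_width: -0.0
t 4.15 fix [-1.355e+02  1.000e-01  1.810e+01] F [ 0.3 -0.   0.1] w -0.0 roterr [0.007 0.004 0.003] q [-0.1  -0.08  2.06 -0.    1.15 -0.21]
```

```bash
python3 -m jog '[[0,0,0.3,0,0,0,0],[0,0,0.3,0,0,0,0],[0,0,0.2,0,0,0,0],[0,0,0.1,0,0,0,0]]'; python3 - <<'E'
from h import *
import cv2
st()
im=get_image("scene")[:,:,::-1]
cv2.imwrite("pics/s3c.png",cv2.resize(im[150:300,290:450],None,fx=4,fy=4,interpolation=cv2.INTER_CUBIC))
E
```

```text
time_s: 4.55
position: [497.9, 21.7, 7.9]
orientation: [0.004, 0.669, 0.744, 0.001]
force: [-0.6, -0.0, -0.2]
gripper_width: 0.0
t 4.55 fix [-133.8   -0.     7.9] F [-0.6 -0.  -0.2] w 0.0 roterr [0.007 0.004 0.003] q [-0.1  -0.06  2.06 -0.    1.13 -0.21]
```

View pics/s3c.png

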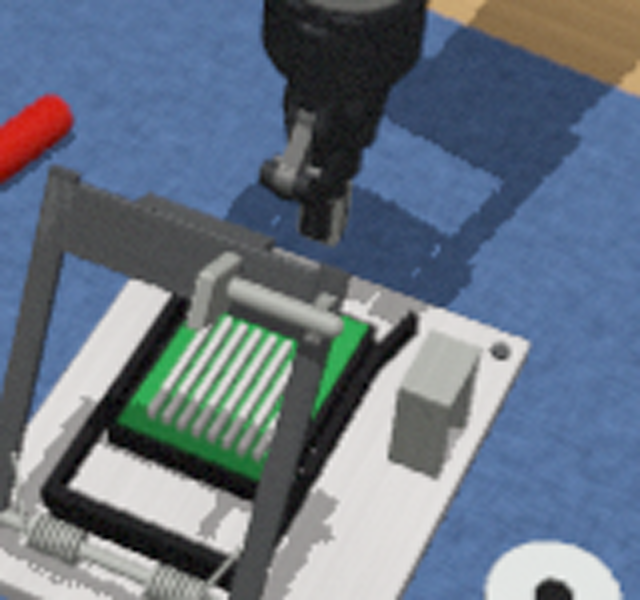

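```bash
python3 - <<'E'
from h import *
for z in (8,20,25,30,35,40): print(z,proj("scene",[498+5,21.7+8,z]).round(1),proj("scene",[498,21.7,z]).round(1))
E
```

```text
8 [370.4 222.5] [368.3 219.4]
20 [370.8 218.6] [368.7 215.5]
25 [371.  216.9] [368.8 213.8]
30 [371.2 215.3] [369.  212.2]
35 [371.3 213.6] [369.2 210.5]
40 [371.5 211.9] [369.3 208.8]
```

```bash
python3 -m jog '[[0,0,0.3,0,0,0,0],[0,0,0.3,0,0,0,0],[0,0,0.3,0,0,0,0]]'; python3 -m jog '[[0,0,0.2,0,0,0,0],[0,0,0.1,0,0,0,0]]'; python3 - <<'E'
from h import *
import cv2
st()
im=get_image("scene")[:,:,::-1]
cv2.imwrite("pics/s4c.png",cv2.resize(im[150:300,290:450],None,fx=4,fy=4,interpolation=cv2.INTER_CUBIC))
E
```

```text
time_s: 4.9
position: [498.7, 21.7, -1.3]
orientation: [0.004, 0.669, 0.744, 0.001]
force: [0.1, -0.9, -0.1]
gripper_width: -0.3
time_s: 5.1
position: [498.3, 21.7, -5.1]
orientation: [0.004, 0.669, 0.744, 0.001]
force: [-0.2, -0.1, -0.3]
gripper_width: -0.2
t 5.1 fix [-1.334e+02 -1.000e-01 -5.100e+00] F [-0.2 -0.1 -0.3] w -0.2 roterr [0.007 0.004 0.003] q [-0.1  -0.03  2.06 -0.    1.11 -0.21]
```

View pics/s4c.png

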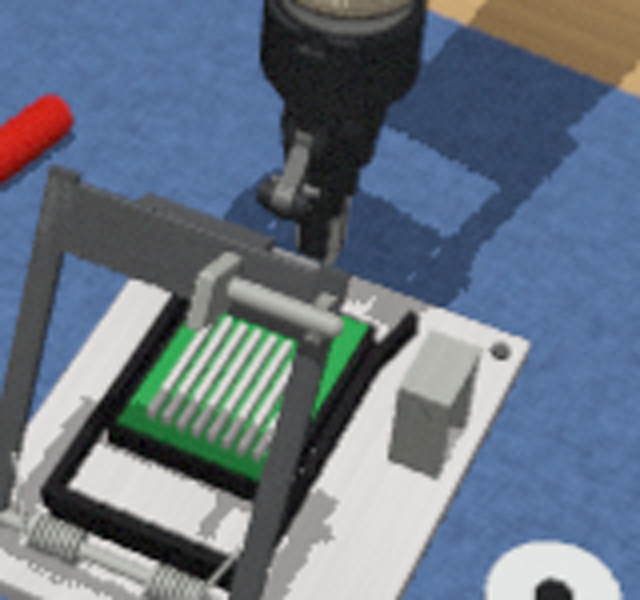

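```bash
python3 -m jog '[[0,0,0.2,0,0,0,0],[0,0,0.2,0,0,0,0]]';python3 -m jog '[[0,0,0.2,0,0,0,0]]'
```

```text
time_s: 5.35
position: [498.5, 21.7, -9.2]
orientation: [0.004, 0.669, 0.744, 0.001]
force: [-0.2, 0.1, -0.7]
gripper_width: -0.1
time_s: 5.45
position: [498.6, 21.7, -11.2]
orientation: [0.004, 0.669, 0.744, 0.001]
force: [-0.9, 0.6, -0.1]
gripper_width: -0.1
```

```bash
python3 - <<'E'
from h import *
import cv2
st()
im=get_image("wrist")[:,:,::-1]
cv2.imwrite("pics/w4.png",im)
E
```

```text
t 5.45 fix [-133.1   -0.2  -11.2] F [-0.9  0.6 -0.1] w -0.1 roterr [0.007 0.004 0.003] q [-0.1  -0.02  2.06 -0.    1.09 -0.21]
```

View pics/w4.png

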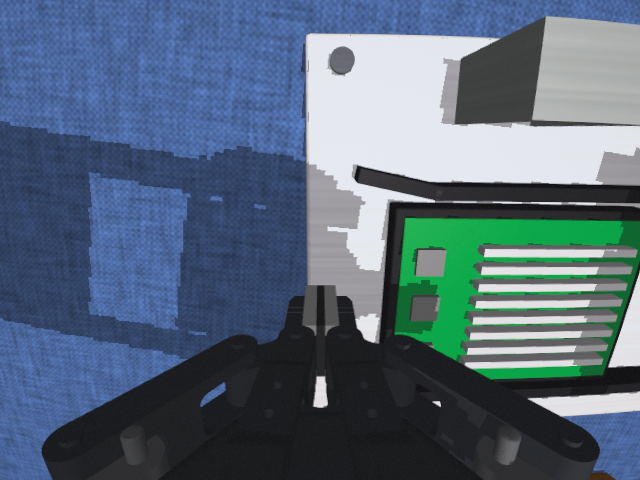

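```bash
python3 -m jog '[[0,0,0.2,0,0,0,0]]'; python3 -m jog '[[0,0,0.2,0,0,0,0]]'
```

```text
time_s: 5.6
position: [498.5, 21.7, -13.6]
orientation: [0.004, 0.669, 0.744, 0.001]
force: [-0.1, 0.1, 0.7]
gripper_width: 0.0
time_s: 5.7
position: [498.5, 21.6, -15.8]
orientation: [0.004, 0.669, 0.744, 0.001]
force: [-0.2, -0.5, 0.5]
gripper_width: 0.5
```

```bash
python3 - <<'E'
from h import *
import cv2
st()
im=get_image("scene")[:,:,::-1]
cv2.imwrite("pics/s5c.png",cv2.resize(im[170:250,330:430],None,fx=7,fy=7,interpolation=cv2.INTER_CUBIC))
E
```

```text
t 5.7 fix [-133.2   -0.2  -15.8] F [-0.2 -0.5  0.5] w 0.5 roterr [0.007 0.004 0.003] q [-0.1  -0.01  2.06 -0.    1.08 -0.21]
```

View pics/s5c.png

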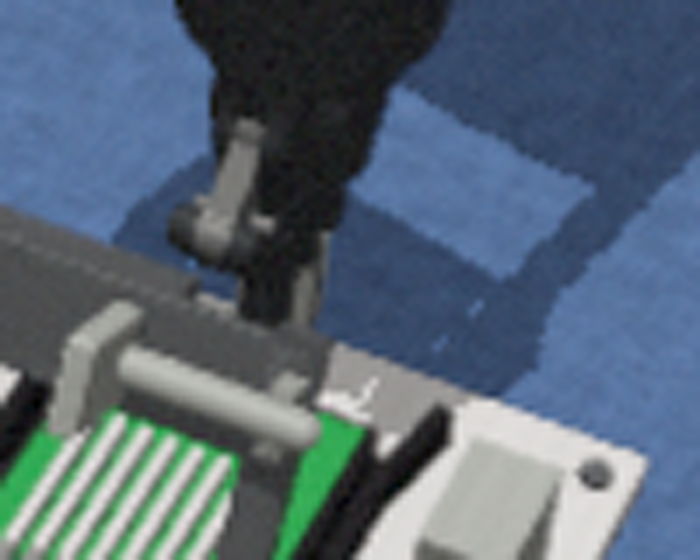

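```bash
python3 -m jog '[[0,0,0.2,0,0,0,0]]'; python3 -m jog '[[0,0,0.2,0,0,0,0]]'; python3 -m jog '[[0,0,0.2,0,0,0,0]]'
```

```text
time_s: 5.85
position: [498.4, 21.7, -18.0]
orientation: [0.004, 0.669, 0.744, 0.001]
force: [-0.8, -0.4, -0.7]
gripper_width: -0.1
time_s: 5.95
position: [498.4, 21.7, -20.0]
orientation: [0.004, 0.669, 0.744, 0.001]
force: [-4.8, 0.7, 19.3]
gripper_width: -0.3
time_s: 6.05
position: [498.5, 21.6, -20.1]
orientation: [0.003, 0.669, 0.744, 0.001]
force: [-12.5, 1.5, 27.8]
gripper_width: 0.4
```

Contact is at TCP z ≈ -19.5 on the 15 mm plate, so the real fingertips are about 34.5 mm behind the reported TCP. I'll raise about 6 mm and push.

```bash
python3 -m jog '[[0,0,-0.5,0.005,0.003,0,0],[0,0,-0.2,0,0,0,0],[0,1,0,0,0,0,0],[0,0.8,0,0,0,0,0]]'; python3 -m jog '[[0,0.7,0,0,0,0,0],[0,0.7,0,0,0,0,0],[0,0.6,0,0,0,0,0]]';python3 -c "
from h import *
st()"
```

```text
time_s: 6.45
position: [517.4, 23.6, -12.4]
orientation: [0.0, 0.669, 0.744, -0.0]
force: [0.4, -0.1, 0.4]
gripper_width: 0.1
time_s: 6.75
position: [533.8, 25.3, -12.5]
orientation: [-0.005, 0.668, 0.744, -0.006]
force: [-11.0, -1.5, 12.6]
gripper_width: 0.2
t 6.75 fix [-97.8  -0.1 -12.5] F [-11.   -1.5  12.6] w 0.2 roterr [-0.017  0.     0.004] q [-0.09  0.08  1.96 -0.    1.12 -0.2 ]
```

```bash
python3 - <<'E'
from h import *
import cv2
st()
im=get_image("wrist")[:,:,::-1]
cv2.imwrite("pics/w5.png",im)
for u,v,z in((298,195,36),): pass
E
```

```text
t 6.75 fix [-97.8  -0.1 -12.5] F [-11.   -1.5  12.6] w 0.2 roterr [-0.017  0.     0.004] q [-0.09  0.08  1.96 -0.    1.12 -0.2 ]
```

View pics/w5.png

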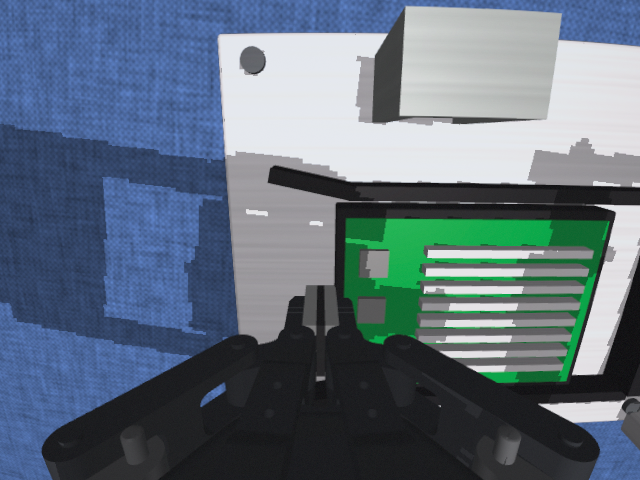

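```bash
python3 -c "
from h import *
for u,v,z in((336,205,36),(344,218,36),(612,215,36)): print(w2f(onz('wrist',u,v,z)).round(1))"
python3 -m jog '[[0,0.4,-0.1,-0.01,0,0,0],[0,0.4,-0.1,0,0,0,0]]';python3 -c "
from h import *
st()"
```

```text
[-89.7  49.2  36. ]
[-86.5  44.1  36. ]
[22.5 46.6 36. ]
time_s: 7.0
position: [542.0, 26.4, -12.1]
orientation: [-0.003, 0.668, 0.744, -0.003]
force: [-2.0, 0.5, -1.6]
gripper_width: -0.0
t 7.0 fix [-89.5   0.1 -12.1] F [-2.   0.5 -1.6] w -0.0 roterr [-0.009 -0.     0.004] q [-0.09  0.09  1.95 -0.    1.11 -0.19]
```

```bash
python3 -m jog '[[0,0.5,0,0,0,0,0],[0,0.5,0,0,0,0,0],[0,0.5,0,0,0,0,0]]';python3 -c "
from h import *
st()"; python3 -m jog '[[0,0.3,0,0,0,0,0]]'
```

```text
time_s: 7.3
position: [554.1, 27.8, -12.3]
orientation: [-0.008, 0.668, 0.744, -0.008]
force: [-6.7, -0.7, 6.2]
gripper_width: -0.0
t 7.3 fix [-77.2   0.3 -12.3] F [-6.7 -0.7  6.2] w -0.0 roterr [-0.022 -0.     0.005] q [-0.08  0.13  1.91 -0.    1.13 -0.19]
time_s: 7.4
position: [556.9, 28.1, -12.2]
orientation: [-0.008, 0.668, 0.744, -0.009]
force: [-6.9, -1.1, 6.2]
gripper_width: -0.2
```

```bash
python3 -m jog '[[0,0.3,0,-0.01,0,0,0],[0,0.3,0,0,0,0,0]]';python3 -m jog '[[0,0.2,0,-0.01,0,0,0]]';python3 -m jog '[[0,0.2,0,0,0,0,0]]'; python3 -c "
from h import *
st()"
```

```text
time_s: 7.6
position: [561.9, 28.7, -12.3]
orientation: [-0.007, 0.667, 0.745, -0.007]
force: [-6.5, -0.9, 5.9]
gripper_width: 0.1
time_s: 7.7
position: [564.1, 28.9, -12.4]
orientation: [-0.004, 0.667, 0.745, -0.004]
force: [-5.5, -1.7, 5.3]
gripper_width: -0.0
time_s: 7.8
position: [564.2, 29.0, -12.4]
orientation: [-0.006, 0.667, 0.745, -0.006]
force: [-15.3, -2.0, 13.7]
gripper_width: -0.1
t 7.8 fix [-67.1   0.4 -12.4] F [-15.3  -2.   13.7] w -0.1 roterr [-0.016 -0.     0.007] q [-0.08  0.15  1.89 -0.    1.12 -0.19]
```

```bash
python3 -m jog '[[0,0.3,0,0,0,0,0],[0,0.2,0,0,0,0,0],[0,0.1,0,0,0,0,0]]'; python3 - <<'E'
from h import *
import cv2
st()
im=get_image("wrist")[:,:,::-1]
cv2.imwrite("pics/w6.png",im)
E
```

```text
time_s: 8.1
position: [563.2, 28.8, -12.1]
orientation: [-0.012, 0.667, 0.745, -0.013]
force: [-6.1, -0.8, 4.7]
gripper_width: -0.1
t 8.1 fix [-68.1   0.3 -12.1] F [-6.1 -0.8  4.7] w -0.1 roterr [-0.036 -0.     0.008] q [-0.08  0.16  1.87 -0.01  1.15 -0.19]
```

View pics/w6.png

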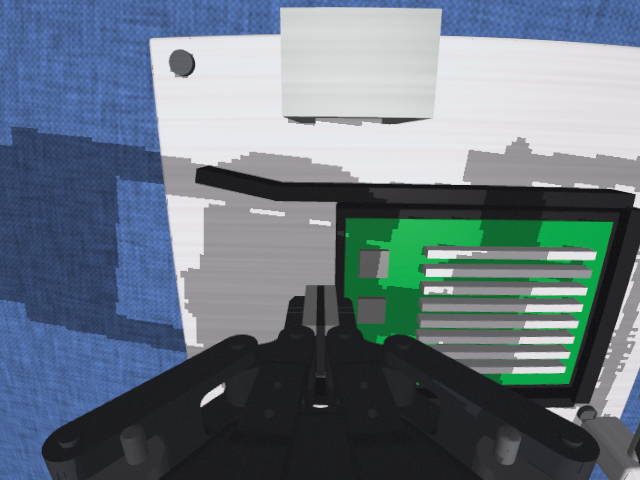

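The module's far end now meets the black back stop near (615,220) with no white gap showing. I'll zoom in to be sure.

```bash
python3 - <<'E'
from h import *
import cv2
im=cv2.imread("pics/w6.png")[170:420,520:640]
cv2.imwrite("pics/w6c.png",cv2.resize(im,None,fx=2.4*1,fy=2.4,interpolation=cv2.INTER_CUBIC))
for u,v,z in((338,205,36),(345,218,36),(614,222,36),(635,205,33)): print(w2f(onz('wrist',u,v,z)).round(1))
E
```

```text
[-59.8  49.7  36. ]
[-56.9  44.6  36. ]
[51.2 45.2 36. ]
[61.3 51.8 33. ]
```

View pics/w6c.png

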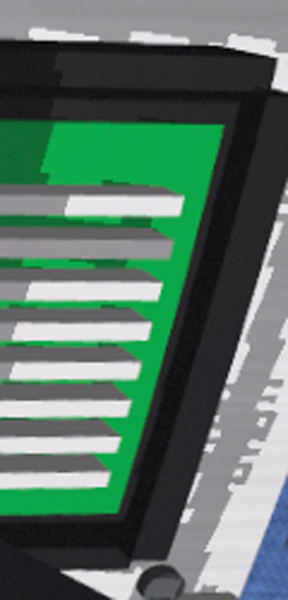

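```bash
cat >> h.py <<'E'
TO=34.5
def tip():
    o,R=pose();return w2f(np.array(o["position"])+R.apply([0,0,-TO])),o,R
def tp(x,y,z,step=40,rs=.14,n=8):  # plan to tip centre target (fixture)
    o,R=pose();plan(x,y,z-TO,step,rs,n)
def ts():
    t,o,R=tip();print("t",o["time_s"],"TIP",t.round(1),"F",o["force"].round(1),"w",round(o["gripper_width"],1),"roterr",(R.inv()*RT()).as_rotvec().round(3),"q",o["qpos"].round(2))
E
python3 -m jog '[[0,-1.5,0,0.03,0,0,0],[0,-1,-2,0,0,0,0],[0,-1,-4.5,0,0,0,0],[0,0,-4.5,0,0,0,0],[-0.5,0,-4.5,0,0,0,0],[-0.5,0,-4.5,0,0,0,0]]'; python3 -c "
from h import *
ts();tp(-70,-15,250)"
```

```text
time_s: 8.75
position: [540.4, 17.5, 185.9]
orientation: [-0.026, 0.666, 0.745, -0.025]
force: [0.7, 0.1, 0.3]
gripper_width: 0.0
t 8.75 TIP [-89.5  -8.7 220.3] F [0.7 0.1 0.3] w 0.0 roterr [-0.072 -0.004  0.008] q [-0.1  -0.09  1.77 -0.01  1.53 -0.21]
[-0.64, 1.98, -3.11] [-0.072, -0.004, 0.008]
```

```bash
python3 -m jog '[[-0.6,1,-3.2,-0.07,0,0,0],[0,0,0,0,0,0,0]]'; python3 -c "
from h import *
ts();tp(72,-16,250,40)"
```

```text
time_s: 8.95
position: [560.3, 12.0, 228.1]
orientation: [0.007, 0.667, 0.745, 0.008]
force: [1.3, 0.1, 0.3]
gripper_width: -0.3
t 8.95 TIP [-73.5 -16.1 262.6] F [1.3 0.1 0.3] w -0.3 roterr [ 0.021 -0.001  0.008] q [-0.11 -0.13  1.74  0.01  1.51 -0.23]
[-0.03, 3.98, 0.43] [0.021, -0.001, 0.008]
[0.0, 3.98, 0.35] [-0.0, -0.0, 0.0]
[0.0, 3.98, 0.35] [-0.0, -0.0, 0.0]
[0.0, 2.52, 0.22] [-0.0, -0.0, 0.0]
```

```bash
python3 -m jog '[[0,4,0.2,0.02,0,0.01,0],[0,4,0.2,0,0,0,0],[0,4,0.2,0,0,0,0],[0,2.5,0.2,0,0,0,0],[0,0,0,0,0,0,0]]'; python3 - <<'E'
from h import *
import cv2
ts();tp(72,-16,180,40)
im=get_image("wrist")[:,:,::-1]
cv2.imwrite("pics/w7.png",im)
im=get_image("scene")[:,:,::-1]
cv2.imwrite("pics/s7.png",cv2.resize(im[110:350,240:460],None,fx=2.5,fy=2.5,interpolation=cv2.INTER_CUBIC))
E
```

```text
time_s: 9.45
position: [709.6, 28.4, 215.5]
orientation: [0.0, 0.671, 0.742, 0.002]
force: [-1.3, -0.1, -1.1]
gripper_width: 0.2
t 9.45 TIP [ 77.4 -15.2 250. ] F [-1.3 -0.1 -1.1] w 0.2 roterr [ 0.003 -0.002 -0.003] q [-0.07  0.24  1.38  0.    1.52 -0.17]
[-0.06, -0.33, 3.99] [0.003, -0.002, -0.003]
[-0.04, -0.24, 3.02] [-0.0, 0.0, 0.0]
```

View pics/w7.png

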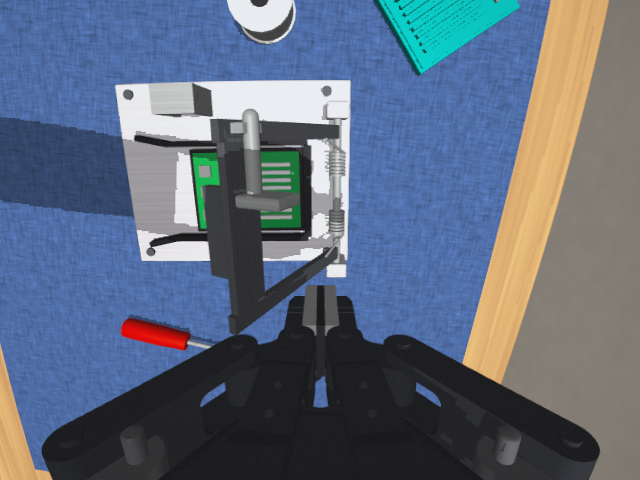

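View pics/s7.png

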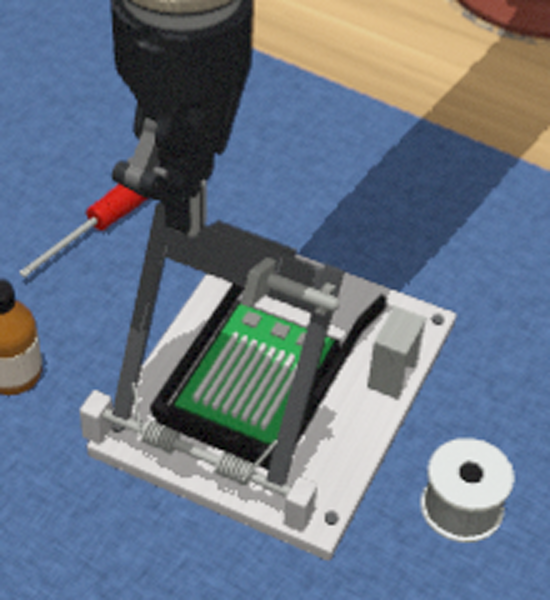

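The tip is on the far side of the bar, with the paddle at about (265,200) in the wrist view. The finger is on its -y side. I'll go down and then press along the arc.

```bash
python3 -m jog '[[0,-0.3,4,0,0,0,0],[0,-0.2,2.6,0,0,0,0],[0,0,0,0,0,0,0]]'; python3 -c "
from h import *
ts()
hw=8
pts=[]
for th in np.arange(1.1,-.01,-.1):
    r=148+(1.1-th)/1.1*13
    x=95-r*np.cos(th)+3*np.sin(th)+hw;z=43+r*np.sin(th)+3*np.cos(th);pts.append((x,z));print(round(th,2),round(x,1),round(z,1),(np.diff(pts[-2:],axis=0).round(1) if len(pts)>1 else ''))
"
```

```text
time_s: 9.85
position: [701.8, 27.9, 150.2]
orientation: [0.002, 0.671, 0.742, 0.003]
force: [-0.7, 0.8, -0.2]
gripper_width: -0.3
t 9.85 TIP [ 69.4 -14.9 184.7] F [-0.7  0.8 -0.2] w -0.3 roterr [ 0.006 -0.001 -0.003] q [-0.07  0.26  1.47  0.    1.41 -0.17]
1.1 38.5 176.3 
1.0 24.9 170.2 [[-13.6  -6.1]]
0.9 11.9 162.6 [[-13.   -7.5]]
0.8 -0.4 153.8 [[-12.3  -8.8]]
0.7 -11.9 143.7 [[-11.4 -10.1]]
0.6 -22.3 132.4 [[-10.5 -11.3]]
0.5 -31.7 120.0 [[ -9.3 -12.4]]
0.4 -39.8 106.6 [[ -8.1 -13.4]]
0.3 -46.5 92.4 [[ -6.8 -14.2]]
0.2 -51.9 77.5 [[ -5.3 -14.9]]
0.1 -55.7 61.9 [[ -3.8 -15.5]]
-0.0 -58.0 46.0 [[ -2.3 -15.9]]
```

```bash
python3 -m jog '[[0,-1.4,0.4,0,0,0,0],[0,-1.2,0.4,0,0,0,0],[0,-0.5,0.2,0,0,0,0]]'; python3 -c "
from h import *
ts()"; python3 -m jog '[[0,-1.2,0.5,0,0,0,0],[0,-1.2,0.6,0,0,0,0]]'; python3 -c "
from h import *
ts()"
```

```text
time_s: 10.15
position: [669.8, 24.7, 142.8]
orientation: [0.003, 0.671, 0.741, 0.004]
force: [1.4, 0.5, 0.4]
gripper_width: -0.0
t 10.15 TIP [ 37.2 -14.8 177.3] F [1.4 0.5 0.4] w -0.0 roterr [ 0.01  -0.001 -0.003] q [-0.08  0.19  1.56  0.    1.39 -0.18]
time_s: 10.35
position: [648.4, 22.2, 136.0]
orientation: [0.007, 0.671, 0.741, 0.007]
force: [1.4, 0.0, -0.9]
gripper_width: 0.2
t 10.35 TIP [ 15.3 -15.  170.5] F [ 1.4  0.  -0.9] w 0.2 roterr [ 0.02   0.    -0.003] q [-0.08  0.14  1.63  0.    1.36 -0.18]
```

```bash
python3 - <<'E'
from h import *
import cv2
im=get_image("scene")[:,:,::-1]
cv2.imwrite("pics/s8.png",cv2.resize(im[110:350,240:460],None,fx=2.5,fy=2.5,interpolation=cv2.INTER_CUBIC))
E
```

```text
(no output)
```

View pics/s8.png

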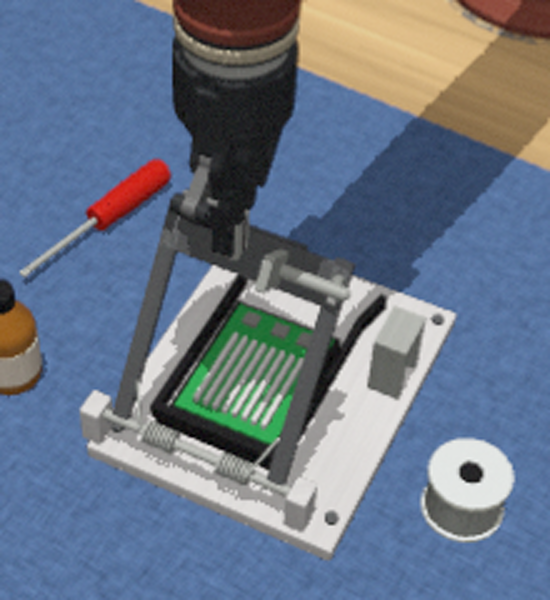

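```bash
python3 -m jog '[[0,-1.2,0.9,0.01,0,0,0],[0,-1.2,1,0.01,0,0,0],[0,-1.1,1,0,0,0,0]]'; python3 -c "
from h import *
ts()"; python3 -m jog '[[0,-0.9,1.2,0,0,0,0],[0,-0.8,1.3,0,0,0,0]]'; python3 -c "
from h import *
ts()"
```

```text
time_s: 10.7
position: [616.6, 18.6, 111.9]
orientation: [0.005, 0.671, 0.741, 0.004]
force: [2.2, 0.0, 0.4]
gripper_width: -0.0
t 10.7 TIP [-16.4 -15.3 146.4] F [2.2 0.  0.4] w -0.0 roterr [ 0.012  0.002 -0.004] q [-0.09  0.09  1.72  0.    1.32 -0.19]
time_s: 10.9
position: [600.5, 16.8, 88.3]
orientation: [0.006, 0.671, 0.741, 0.005]
force: [0.3, 0.2, 3.9]
gripper_width: 0.2
t 10.9 TIP [-32.8 -15.4 122.8] F [0.3 0.2 3.9] w 0.2 roterr [ 0.016  0.003 -0.004] q [-0.1   0.07  1.78  0.    1.27 -0.2 ]
```

```bash
python3 -m jog '[[0,-0.7,1.6,0.01,0,0,0],[0,-0.5,1.4,0,0,0,0]]'; python3 -c "
from h import *
ts()"; python3 -m jog '[[0,-0.3,1.4,0.01,0,0,0],[0,-0.2,1.2,0,0,0,0]]'; python3 -c "
from h import *
ts()"
```

```text
time_s: 11.1
position: [587.7, 15.3, 57.0]
orientation: [0.003, 0.671, 0.741, 0.001]
force: [-0.2, -0.2, 2.4]
gripper_width: -0.0
t 11.1 TIP [-45.3 -15.6  91.5] F [-0.2 -0.2  2.4] w -0.0 roterr [ 0.005  0.003 -0.004] q [-0.1   0.09  1.82 -0.    1.23 -0.2 ]
time_s: 11.3
position: [581.1, 14.5, 27.8]
orientation: [-0.002, 0.671, 0.741, -0.004]
force: [0.1, -0.1, 3.2]
gripper_width: -0.1
t 11.3 TIP [-51.5 -15.6  62.3] F [ 0.1 -0.1  3.2] w -0.1 roterr [-0.008  0.003 -0.004] q [-0.1   0.12  1.84 -0.    1.19 -0.2 ]
```

```bash
python3 -m jog '[[0,-0.3,0.7,0,0,0,0],[0,-0.2,0.5,0,0,0,0]]'; python3 -c "
from h import *
ts()"; python3 -m jog '[[0,0,0.2,0,0,0,0]]'; python3 -c "
from h import *
ts()"
```

```text
time_s: 11.5
position: [577.6, 14.1, 14.0]
orientation: [-0.0, 0.671, 0.741, -0.002]
force: [3.3, 1.3, 3.9]
gripper_width: -0.2
t 11.5 TIP [-55.2 -15.7  48.5] F [3.3 1.3 3.9] w -0.2 roterr [-0.004  0.003 -0.004] q [-0.1   0.13  1.86 -0.    1.16 -0.2 ]
time_s: 11.6
position: [577.4, 14.1, 11.6]
orientation: [-0.001, 0.671, 0.741, -0.003]
force: [-2.5, -0.7, 3.1]
gripper_width: 0.1
t 11.6 TIP [-55.4 -15.7  46.1] F [-2.5 -0.7  3.1] w 0.1 roterr [-0.005  0.003 -0.004] q [-0.1   0.13  1.86 -0.    1.16 -0.2 ]
```

```bash
python3 -m jog '[[0,0,0.15,0,0,0,0]]'; python3 -m jog '[[0,0,0.15,0,0,0,0]]'; python3 - <<'E'
from h import *
import cv2
ts()
im=get_image("wrist")[:,:,::-1]
cv2.imwrite("pics/w9.png",im)
im=get_image("scene")[:,:,::-1]
cv2.imwrite("pics/s9.png",cv2.resize(im[110:350,240:460],None,fx=2.5,fy=2.5,interpolation=cv2.INTER_CUBIC))
E
```

```text
time_s: 11.7
position: [577.4, 14.1, 10.5]
orientation: [-0.001, 0.671, 0.741, -0.003]
force: [-2.8, 1.0, 11.0]
gripper_width: 0.3
time_s: 11.8
position: [577.3, 14.1, 10.4]
orientation: [-0.001, 0.671, 0.741, -0.003]
force: [-5.0, 0.9, 13.4]
gripper_width: 0.1
t 11.8 TIP [-55.4 -15.7  44.9] F [-5.   0.9 13.4] w 0.1 roterr [-0.007  0.002 -0.004] q [-0.1   0.13  1.86 -0.    1.16 -0.2 ]
```

View pics/w9.png

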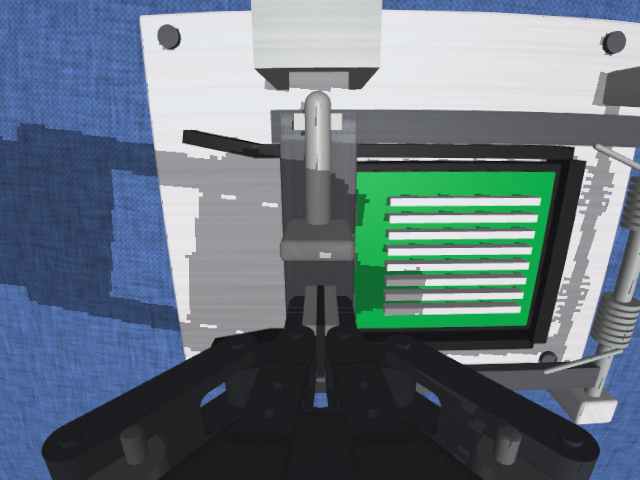

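View pics/s9.png

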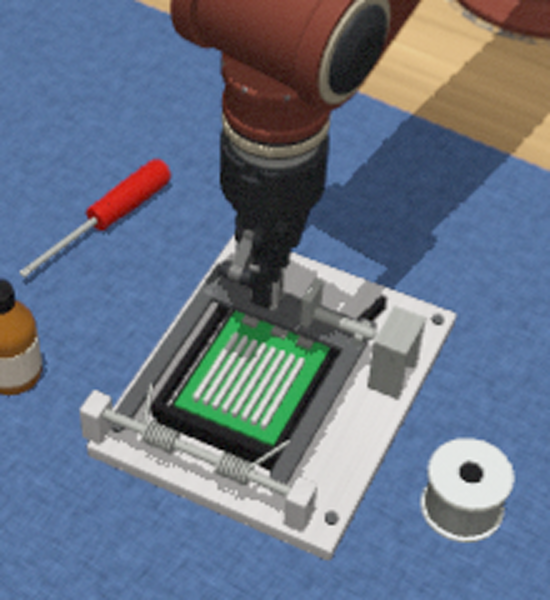

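The gate is hard down with the module behind the lip. The nose at (318,95) faces the keeper opening, and the paddle is at (318,245). Next I'll slide +y while keeping the press on.

```bash
python3 -m jog '[[0.6,0,0.1,0,0,0,0],[0.6,0,0.1,0,0,0,0]]'; python3 -c "
from h import *
ts()"; python3 -m jog '[[0.5,0,0.1,0,0,0,0],[0.5,0,0.1,0,0,0,0]]'; python3 -c "
from h import *
ts()"
```

```text
time_s: 12.1
position: [577.6, 23.1, 11.0]
orientation: [0.001, 0.671, 0.741, -0.005]
force: [0.4, -3.9, 4.2]
gripper_width: 0.1
t 12.1 TIP [-54.3  -6.5  45.5] F [ 0.4 -3.9  4.2] w 0.1 roterr [-0.005  0.008 -0.004] q [-0.08  0.13  1.86 -0.01  1.16 -0.18]
time_s: 12.3
position: [577.9, 30.8, 10.9]
orientation: [0.004, 0.671, 0.741, -0.006]
force: [-1.4, -5.7, 6.6]
gripper_width: 0.1
t 12.3 TIP [-53.2   1.3  45.4] F [-1.4 -5.7  6.6] w 0.1 roterr [-0.003  0.014 -0.003] q [-0.07  0.13  1.86 -0.02  1.15 -0.16]
```

```bash
python3 -m jog '[[0.5,-0.1,0.15,0,0.01,0,0],[0.5,-0.1,0.15,0,0.01,0,0]]'; python3 -c "
from h import *
ts()"; python3 -m jog '[[0.5,-0.1,0.15,0,0.005,0,0],[0.5,-0.1,0.15,0,0.005,0,0]]'; python3 -c "
from h import *
ts()"
```

```text
time_s: 12.5
position: [577.6, 37.7, 10.7]
orientation: [0.001, 0.67, 0.742, -0.0]
force: [0.0, -9.3, 8.2]
gripper_width: 0.6
t 12.5 TIP [-52.9   7.7  45.2] F [ 0.  -9.3  8.2] w 0.6 roterr [ 0.001  0.002 -0.002] q [-0.06  0.13  1.86 -0.    1.15 -0.16]
time_s: 12.7
position: [577.3, 43.6, 10.8]
orientation: [0.002, 0.67, 0.742, 0.002]
force: [0.3, -7.2, 6.5]
gripper_width: -0.4
t 12.7 TIP [-52.7  13.5  45.3] F [ 0.3 -7.2  6.5] w -0.4 roterr [ 0.005  0.    -0.001] q [-0.05  0.13  1.86  0.    1.15 -0.16]
```

```bash
python3 -m jog '[[0.6,-0.1,0.15,0,0.005,0,0],[0.6,-0.1,0.15,0,0.005,0,0]]'; python3 - <<'E'
from h import *
import cv2
ts()
im=get_image("wrist")[:,:,::-1]
cv2.imwrite("pics/w10.png",im)
E
```

```text
time_s: 12.9
position: [576.8, 51.2, 10.8]
orientation: [0.003, 0.67, 0.743, 0.004]
force: [0.9, -8.2, 8.2]
gripper_width: -0.2
t 12.9 TIP [-52.7  21.2  45.3] F [ 0.9 -8.2  8.2] w -0.2 roterr [ 0.009 -0.001  0.   ] q [-0.04  0.13  1.87  0.    1.14 -0.15]
```

View pics/w10.png

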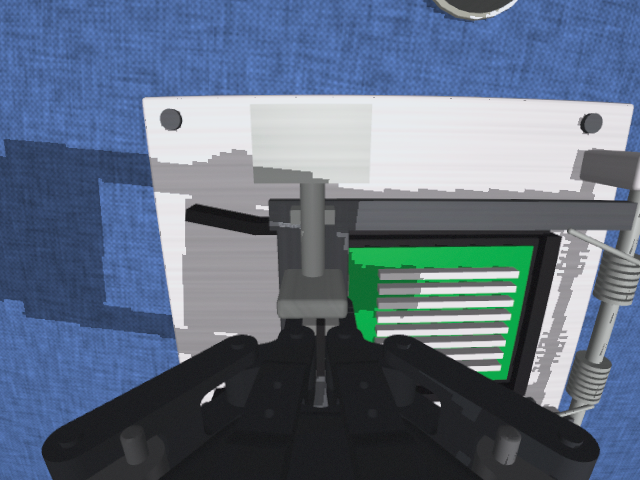

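The rod's nose is under the keeper at (312,180) and the finger is against the paddle at (312,305). I'll keep sliding.

```bash
python3 -m jog '[[0.6,-0.1,0.15,0.005,0.005,0,0],[0.6,-0.1,0.15,0.005,0.005,0,0]]'; python3 -c "
from h import *
ts()"; python3 -m jog '[[0.5,-0.1,0.15,0,0.005,0,0],[0.5,-0.1,0.15,0,0.005,0,0]]'; python3 -c "
from h import *
ts()"
```

```text
time_s: 13.15
position: [575.9, 59.4, 10.7]
orientation: [0.0, 0.669, 0.743, 0.002]
force: [-0.8, -8.6, 7.8]
gripper_width: 0.2
t 13.15 TIP [-52.4  29.3  45.2] F [-0.8 -8.6  7.8] w 0.2 roterr [ 0.003 -0.002  0.001] q [-0.03  0.13  1.86  0.    1.15 -0.13]
time_s: 13.35
position: [575.6, 65.1, 10.7]
orientation: [0.001, 0.669, 0.743, 0.003]
force: [0.5, -8.0, 6.6]
gripper_width: 0.1
t 13.35 TIP [-52.3  35.   45.2] F [ 0.5 -8.   6.6] w 0.1 roterr [ 0.006 -0.003  0.002] q [-0.02  0.13  1.86  0.    1.15 -0.13]
```

```bash
python3 -m jog '[[0.4,-0.1,0.15,0,0.005,0,0]]'; python3 -m jog '[[0.3,0,0.15,0,0.005,0,0]]';python3 -m jog '[[0.3,0,0.1,0,0.005,0,0]]'; python3 -c "
from h import *
ts()"
```

```text
time_s: 13.45
position: [575.6, 66.0, 10.8]
orientation: [0.002, 0.668, 0.744, 0.003]
force: [1.4, -14.7, 7.5]
gripper_width: 0.1
time_s: 13.55
position: [575.6, 65.9, 10.6]
orientation: [0.003, 0.668, 0.744, 0.003]
force: [-5.2, -10.9, 10.5]
gripper_width: 0.1
time_s: 13.65
position: [575.6, 65.8, 10.7]
orientation: [0.003, 0.668, 0.744, 0.002]
force: [-2.7, -10.4, 8.2]
gripper_width: 0.2
t 13.65 TIP [-52.2  35.9  45.2] F [ -2.7 -10.4   8.2] w 0.2 roterr [0.006 0.001 0.006] q [-0.01  0.13  1.86 -0.    1.15 -0.12]
```

The slide stopped at tip y ≈ 36, the end of the bolt's travel. I'll back off the paddle still pressing lightly, then rise slowly.

```bash
python3 -m jog '[[-0.4,0,0.05,0,0,0,0],[-0.4,0,0,0,0,0,0],[-0.3,0,-0.2,0,0,0,0],[0,0,-0.3,0,0,0,0],[0,0,-0.4,0,0,0,0]]'; python3 - <<'E'
from h import *
import cv2
ts()
im=get_image("wrist")[:,:,::-1]
cv2.imwrite("pics/w11.png",im)
E
```

```text
time_s: 14.15
position: [575.3, 56.9, 19.3]
orientation: [-0.0, 0.668, 0.744, 0.002]
force: [-0.2, -0.1, 0.0]
gripper_width: 0.1
t 14.15 TIP [-53.4  26.9  53.8] F [-0.2 -0.1  0. ] w 0.1 roterr [ 0.003 -0.004  0.005] q [-0.03  0.12  1.86  0.    1.16 -0.14]
```

View pics/w11.png

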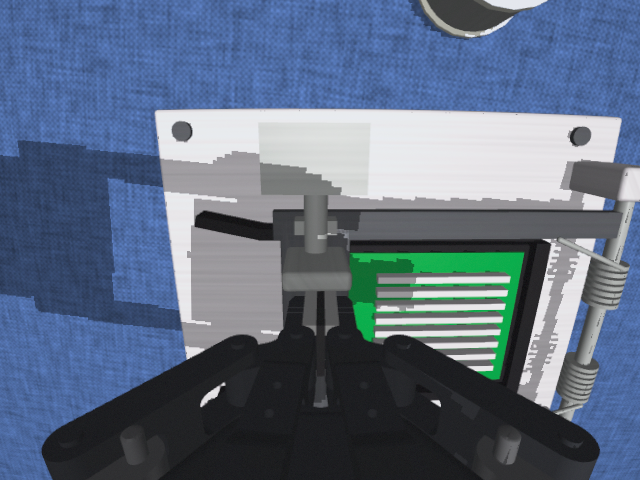

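Force is zero at 9 mm clearance, the gate is held, and the rod is under the keeper. I'll rise clear and check.

```bash
python3 -m jog '[[-0.5,0,-1,0,0,0,0],[-0.5,0,-3,0,0,0,0],[0,-1,-4.5,0,0,0,0],[0,-2,-4.5,0,0,0,0],[0,-3,-3,0,0,0,0],[0,-4,0,0,0,0,0],[0,-4,0,0,0,0,0],[0,0,0,0,0,0,0]]'; python3 - <<'E'
from h import *
import cv2
ts()
a=get_image("scene")[:,:,::-1]
cv2.imwrite("pics/s12f.png",a)
cv2.imwrite("pics/s12.png",cv2.resize(a[180:340,260:440],None,fx=3.7,fy=3.7,interpolation=cv2.INTER_CUBIC))
a=get_image("top")[:,:,::-1]
cv2.imwrite("pics/t12f.png",a)
cv2.imwrite("pics/t12.png",cv2.resize(a[170:310,230:350],None,fx=4.2,fy=4.2,interpolation=cv2.INTER_CUBIC))
cv2.imwrite("pics/w12.png",get_image("wrist")[:,:,::-1])
E
```

```text
time_s: 15.0
position: [430.1, 27.3, 188.0]
orientation: [-0.0, 0.668, 0.744, -0.001]
force: [-0.0, 0.9, 0.3]
gripper_width: -0.1
t 15.0 TIP [-200.6   12.5  222.5] F [-0.   0.9  0.3] w -0.1 roterr [-0.001  0.001  0.005] q [-0.11 -0.44  2.05 -0.    1.53 -0.22]
```

View pics/s12.png

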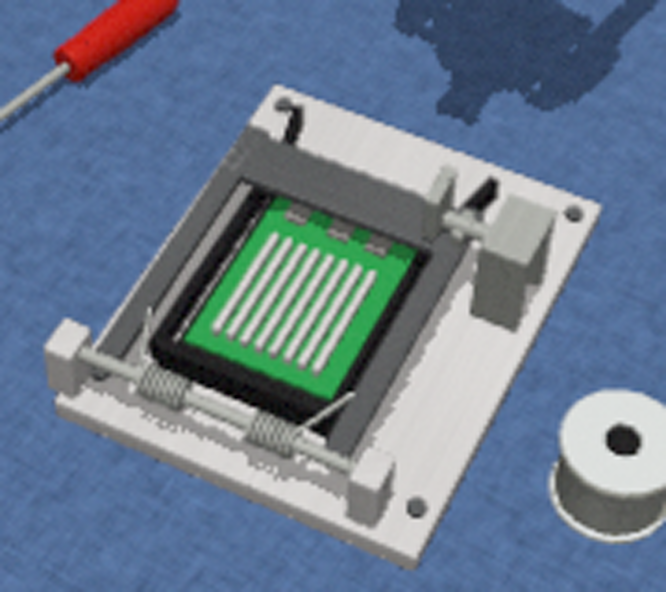

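View pics/t12f.png

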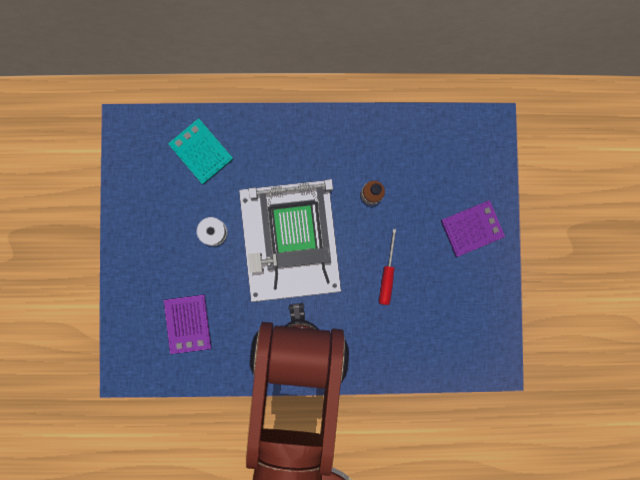

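View pics/w12.png

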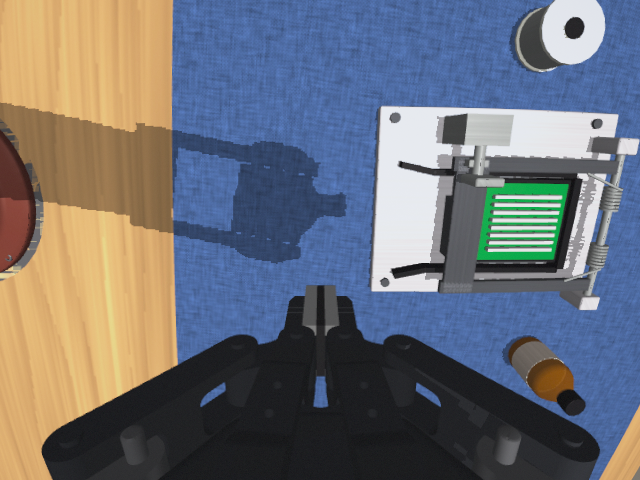

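The gate stays down by itself with the rod under the keeper, and the bystanders look unmoved. One numeric check on the bolt's paddle, then I'll hand in.

```bash
python3 - <<'E'
from h import *
for b in (15,22,32): print(b,[((proj("scene",f2w(x,18+b,82+3))-[260,180])*3.7).round(0).tolist() for x in(-43,-69)])
for u,v in((300,0),):pass
print([w2f(onz('wrist',u,v,36)).round(1) for u,v in((579,180),(567,270))])
E
```

```text
15 [[396.0, 184.0], [417.0, 150.0]]
22 [[409.0, 189.0], [430.0, 154.0]]
32 [[427.0, 196.0], [448.0, 161.0]]
[array([62. , 48.9, 36. ]), array([ 70.9, -48.4,  36. ])]
```

```bash
python3 - <<'E'
import cv2
a=cv2.imread("pics/s12f.png")[215:275,360:420]
cv2.imwrite("pics/s12z.png",cv2.resize(a,None,fx=9,fy=9,interpolation=cv2.INTER_CUBIC))
E
```

```text
(no output)
```

View pics/s12z.png

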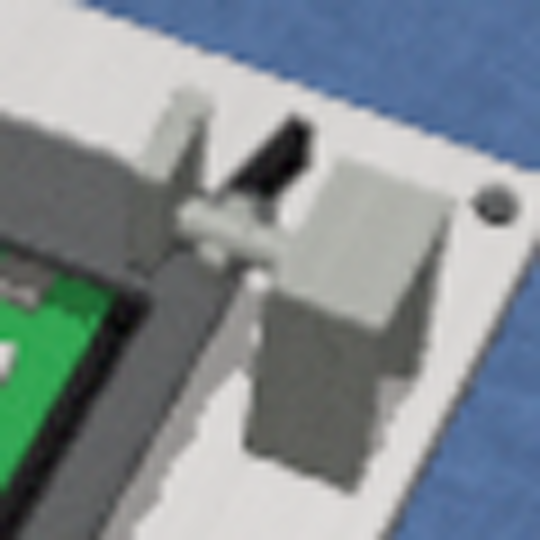

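The paddle's top edge sits at s12-crop (432,197) to (448,169), which matches the bolt fully out (32 mm).

```bash
python3 -c "
from rig import *
print(get_obs()['time_s']);close_job()"
```

```text
15.15
the job is handed in; nothing more can be done
```

I pushed the module home against the back stop with the gate up, pressed the gate to its hard stop, and slid the bolt out to the end of its travel. I then let go and retracted; the job was handed in at 15.15 s, and no verdict is reported.

**Last checks:**
- **Gate:** it stays down by itself with nothing touching it and the wrist force at about 0.
- **Bolt:** the rod is under the keeper, and the paddle's position in the image fits the full 32 mm rather than 22 mm.
- **Module:** I checked this before pressing the gate. The near face measured fixture x ≈ -60 mm and no gap showed at the stop. In the final pictures it still lies flat behind the gate's lip; I did not re-measure it.
- **Spool, bottle, screwdriver and look-alikes:** all at the same places in the top view as at the start.

**What disagreed:**
- **Fingertip height:** the real shut fingertips sit about 34.5 mm behind the reported TCP. My first push therefore passed over the module without touching it. I found the true height by a light touch on the plate (peak about 28 N) and used that offset from then on.
- **Back stop reading:** a last rough reading of the back stop at fixture x 62 to 71 mm from the distant wrist picture was too coarse to say anything about the module, so I did not use it.

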